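Scrape clay chips off the ware plank

TASK

Start the dust extractor by pressing its amber key fully down and letting it up again, then its green key the same way. Then take the wooden scraper block and wipe all three clay chips off the plank into the aluminium catch tray, pushing them only with the block, never with the fingers, and without shifting the mug or the two test tiles. Once all the chips are in the tray, stand the block upright back on its cork pad and let go.

Things in the scene. Friction and masses are not known exactly. Their poses are not given: they have to be found in the camera images.
- amber (a joint): travel of the amber (yellow) spring key, m: 0 released, 0.006 fully down (needs 5 N; springs back)
- amber_top (a point): centre of the top face of the amber (yellow) round key (28 mm diameter), pressed straight down; one of two keys 60 mm apart on the top of the grey control box (150 x 90 x 40 mm). Which key is nearer the robot varies
- green (a joint): travel of the green spring key, m: 0 released, 0.006 fully down (needs 5 N; springs back)
- green_top (a point): centre of the top face of the green round key (28 mm diameter), pressed straight down; one of two keys 60 mm apart on the top of the grey control box (150 x 90 x 40 mm). Which key is nearer the robot varies
- scraper: wooden rib block used as scraper, pale wood with the lower 24 mm stained grey: 90 mm long (its x axis), 28 mm thick (its y axis), 70 mm tall, 120 g; origin at the centre of its underside. Starts standing upright on the cork pad
- pad: brown cork pad fixed to the shelf, 130 (its x) x 110 (its y) x 4 mm thick; origin at the centre of its underside. The place of the scraper
- plank: scarred plywood ware plank fixed on the shelf, 260 mm (its x) by 280 mm (its y), its top 45 mm above the origin, which is at the centre of its underside. Chips lie where its x is -0.10 to 0.0 m; mug and tiles stand in the strip beyond its x = 0.045 m. Its edge on the -y side drops into the catch tray
- tray: low aluminium catch tray fixed against the -y edge of the plank, 260 mm (its x, parallel to the plank's x) by 110 mm (its y), floor 4 mm thick, walls 4 mm thick and 30 mm tall on three sides, open towards the plank (+y); origin at the centre of its underside
- chip1: loose fired-clay chip 1, reddish brown, flat and irregular, about 30 x 24 mm and 9 mm thick; origin at the centre of its underside. Starts lying flat on the front part of the plank
- chip2: loose fired-clay chip 2, reddish brown, flat and irregular, about 30 x 24 mm and 9 mm thick; origin at the centre of its underside. Starts lying flat on the front part of the plank
- chip3: loose fired-clay chip 3, reddish brown, flat and irregular, about 30 x 24 mm and 9 mm thick; origin at the centre of its underside. Starts lying flat on the front part of the plank
- mug: speckled bisque mug, 70 mm diameter, 80 mm tall, handle reaching 60 mm out along its +x, standing loose at the back (+x side) of the plank; origin at the centre of its underside. To be left alone
- tile1: pale celadon-glazed L-shaped test tile, 45 x 40 mm foot and 60 mm tall, loose, standing at the back (+x side) of the plank; origin at the centre of its underside. To be left alone
- tile2: darker celadon-glazed L-shaped test tile, 45 x 40 mm foot and 60 mm tall, loose, standing at the back (+x side) of the plank; origin at the centre of its underside. To be left alone
Not all that is in view belongs to the job. Leave any blue, purple or yellow look-alike of the chip2 alone.

How it is judged:
By the outcome, as a careful person would: the job done as asked, in the order asked, and still so for the second after the job is handed in, with the robot touching nothing.
It also fails if it takes over 67 s, if anything falls off the work surface, if the arm or the gripper's body presses on something with over 40 N, if the wrist force passes 120 N, or if a joint passes its speed limit or range.

ROBOT

A 7-joint arm with a two-finger parallel gripper is mounted at the origin on the work surface. World frame = base frame: x ahead of the robot, y to its left, z up, the work surface at z = 0. Lengths are in mm, angles in rad, forces in N, time in s.
With the tool pointing down it reaches from about 425 to 875 mm from the base axis. Payload 9.9 kg.
Tool frame: the origin (TCP) lies on the mounting face of the last link; the fingertips stand 173 mm ahead of it and the grasp point (between the pads) lies 155 mm ahead of it; x points along the fingers, y is the direction in which the jaws open and shut, and the axes are right-handed (so a half turn about x gives the same grasp; the last joint's range is limited). The gripper opens to 85 mm and grips with 20 to 120 N. Pads are 22 mm wide; open, the fingers measure 114 mm over their backs; the gripper's body (76 mm by 85 mm) begins 54 mm behind the grasp point. The pads swing forward as they close: fully open they stand 13 mm farther back than shut.
Start: joints at [1.021, 0.576, 0.025, 1.437, -0.015, 1.129, -0.057], TCP at [303.174, -603.092, 404.689] pointing down, gripper open.
Joint ranges: [-2.76, 2.76], [-0.34, 2.15], [-1.52, 1.57], [0.19, 2.46], [-1.09, 4.23], [0.17, 1.99], [-2.82, 2.82]. Speed limits (rad/s): [2.22, 2.22, 3.01, 3.01, 3.14, 3.14, 3.14].

INTERFACE

Orientations are given as a unit quaternion [w, x, y, z].
In Python, from plant import bot gives the robot as it stands. The module is installed in compiled form; this text tells all that it offers.
- The arm moves only by the shell command python3 -m crank 'ROWS' [OPENING] [FORCE]. ROWS is JSON, one flat list of numbers, 4 for each row, row after row: the shift along the tool's x, y, z in cm, then the turn about the tool's x in rad. A call has 1 to 20 rows; each row is the pose to reach, as a shift and turn from the pose commanded when the call began, along the tool's axes at that moment; what a row does not reach only later rows make up. A row lasts 1/8 s, in which the tool goes at most 62.5 mm and 10.7 degrees, less where a joint would pass 70% of its speed; a pose out of reach is approached as far as the arm can. A call with a gripper value outside its range is refused whole. OPENING is the finger opening in cm, from 0 to 8.54, set as the call begins (- or left out, the last holds). The fingers move at their own pace and stop on an object; FORCE is the grip in N (left out, the last holds). Time passes only in rows, so rows that repeat a pose let the fingers close. It gives the time, the measured TCP pose, the force and the opening at its end, in the units of the state.
- bot.get_obs(): the state, without advancing time (a new reading comes with each control period).
- bot.read_camera(name): name is "side" or "top" or "wrist"; returns the picture (480x640x3 uint8, red, green, blue); there is no depth.
- bot.calibration(name): a dict with "fx", "fy", "cx", "cy" (pixels), "T" (4x4, takes a point from camera to world coordinates); the wrist camera has in their place "tool_from_camera" (4x4, takes a point from camera to tool coordinates, whose origin is the TCP and whose axes are the tool frame's). Camera axes: x right, y down, z forward; pixel columns grow to the right and rows downward; lengths in mm; the calibration is good to about 2 mm. A picture is of the moment at which its call begins: read the wrist's pose just before it. calibration takes no time and is no camera call.
- bot.job_done(): hands the job in, once; it reports no verdict.
The state is a dict: "time": time; "joint_pos": joint angles; "qd": joint speeds; "tau": joint torques, N m; "ee_pos": TCP position; "orientation": TCP orientation; "contact_force": force on the tool from outside, world axes, zero at the start; "ft_torque": the same for the moment, N m; "opening": finger opening in mm.
Only numpy, scipy, OpenCV 4.12 (cv2) and the standard library are available. Lean on these libraries where they do the work, as an engineer would, in place of code of your own. Each camera call takes 0.05 s, during which the arm holds its last target. There are 200 camera calls.

## Working session

There is one attempt and no reset: what is moved stays moved. The work goes in short steps, Python scripts to look and compute and a shell command to move; the robot and the scene stay as the last step left them, time stands still between calls to the robot, and variables do not carry over. Pictures are saved under pics/ and viewed, about 8 in all and at most 12, crops included, and the job is handed in when it is done.

```bash
mkdir -p pics
cat > h.py <<'E'
import numpy as np,cv2
from plant import bot
from scipy.spatial.transform import Rotation as R
def tool():
    o=bot.get_obs();q=o["orientation"]
    T=np.eye(4);T[:3,:3]=R.from_quat([q[1],q[2],q[3],q[0]]).as_matrix();T[:3,3]=o["ee_pos"];return T
def cam(n):
    c=bot.calibration(n)
    T=tool()@np.array(c["tool_from_camera"]) if n=="wrist" else np.array(c["T"])
    return c,T
def ray(n,u,v,z,ct=None):
    c,T=ct or cam(n)
    d=T[:3,:3]@np.array([(u-c["cx"])/c["fx"],(v-c["cy"])/c["fy"],1]);p=T[:3,3]
    return p+d*(z-p[2])/d[2]
def proj(n,P,ct=None):
    c,T=ct or cam(n)
    p=np.linalg.inv(T)@np.append(P,1);return np.array([c["fx"]*p[0]/p[2]+c["cx"],c["fy"]*p[1]/p[2]+c["cy"]])
def snap(n,f,crop=None,s=1):
    im=bot.read_camera(n)
    cv2.imwrite("pics/raw_"+f,im[:,:,::-1])
    if crop: a,b,c,d=crop;im=im[b:d,a:c]
    im=cv2.resize(im,None,fx=s,fy=s,interpolation=cv2.INTER_CUBIC)
    cv2.imwrite("pics/"+f,im[:,:,::-1])
def shift(dw):
    "world shift mm -> tool cm"
    return np.round(tool()[:3,:3].T@np.array(dw)/10,2)
E
python3 - <<'E'
from h import *
snap("top","t1.png");snap("side","s1.png")
T=tool();print(T.round(3));print(bot.get_obs())
for n in("top","side"):print(n,cam(n)[1].round(2))
print(bot.calibration("wrist"),bot.calibration("top")["fx"])
E
```

```text
[[-1.00000e-03  4.49000e-01 -8.93000e-01  3.03113e+02]
 [ 1.00000e-03 -8.93000e-01 -4.49000e-01 -6.02962e+02]
 [-1.00000e+00 -1.00000e-03  0.00000e+00  4.03928e+02]
 [ 0.00000e+00  0.00000e+00  0.00000e+00  1.00000e+00]]
{'time': 0.1, 'joint_pos': array([ 1.02121186,  0.5764667 ,  0.02485339,  1.43779031, -0.01499571,
        1.12902007, -0.05651372]), 'qd': array([ 0.00054402, -0.00207225, -0.00032961, -0.0001268 , -0.00039157,
       -0.00100204, -0.00029135]), 'tau': array([ 7.40288466e-03, -7.67308044e+01,  2.25884311e+00, -2.86606246e+01,
        1.60842069e-02,  8.68595496e-03,  2.57731654e-05]), 'ee_pos': array([ 303.11300392, -602.96193471,  403.92818014]), 'orientation': array([-0.16269226, -0.68786436, -0.16370874,  0.68816662]), 'contact_force': array([ 0.12090237, -0.99519324, -0.16883415]), 'ft_torque': array([ 0.04616612,  0.05424612, -0.00100965]), 'opening': 85.54256316333523}
top [[-5.00000e-02 -9.80000e-01  2.10000e-01  3.60660e+02]
 [-1.00000e+00  5.00000e-02 -1.00000e-02 -4.58000e+00]
 [-0.00000e+00 -2.10000e-01 -9.80000e-01  1.14566e+03]
 [ 0.00000e+00  0.00000e+00  0.00000e+00  1.00000e+00]]
side [[-8.90000e-01 -3.60000e-01  3.00000e-01  2.12770e+02]
 [-4.60000e-01  6.80000e-01 -5.70000e-01  7.32550e+02]
 [ 0.00000e+00 -6.40000e-01 -7.70000e-01  1.04732e+03]
 [ 0.00000e+00  0.00000e+00  0.00000e+00  1.00000e+00]]
{'fx': 414.0323571464691, 'fy': 414.0323571464691, 'cx': 322.2202346089512, 'cy': 237.392977303859, 'tool_from_camera': array([[-4.24486788e-04, -3.07464649e-01,  9.51559409e-01,
         3.03137524e+01],
       [ 9.99999468e-01,  7.63802569e-04,  6.92892996e-04,
        -6.15223107e-01],
       [-9.39843623e-04,  9.51559198e-01,  3.07464161e-01,
        -7.85793942e+01],
       [ 0.00000000e+00,  0.00000000e+00,  0.00000000e+00,
         1.00000000e+00]])} 589.0957099499628
```

View pics/t1.png

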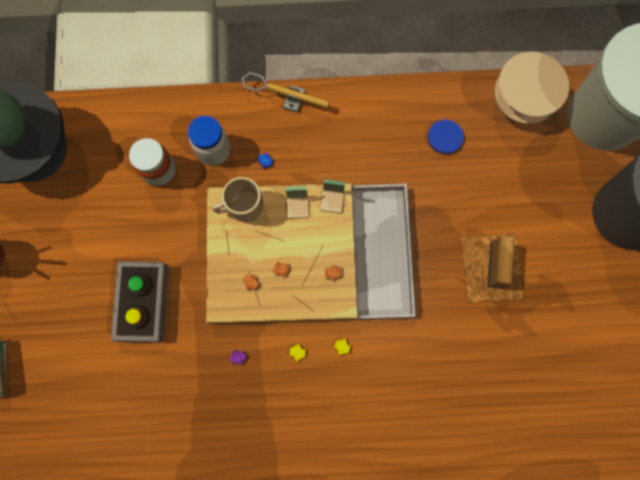

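View pics/s1.png

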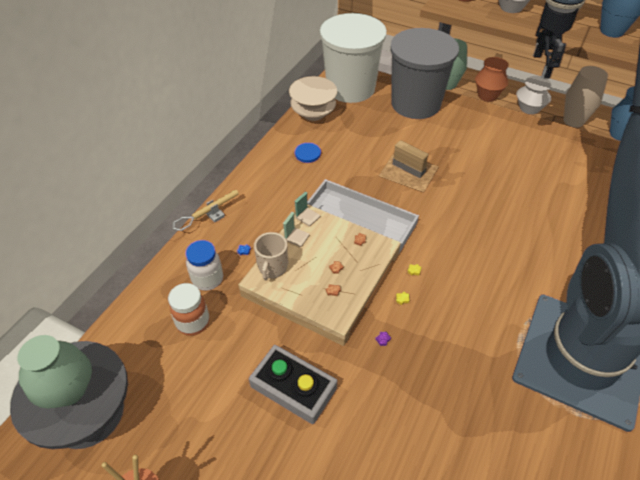

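The top view shows three reddish chips on the plank at (252,283), (282,269) and (334,273). The amber key is at (134,316), green at (136,284), the scraper at (502,262) on its pad at (493,268), and the tray at (383,250). Look-alikes to avoid are yellow (297,352) and (343,347), purple (238,357) and blue (265,160). The blue disc at (446,137) is unrelated. The amber key is the yellow one on the box, not the yellow stars.

```bash
cat > m.py <<'E'
from h import *
im={n:cv2.imread(f"pics/raw_{n[0]}1.png") for n in("top","side")}
def blobs(n,lo,hi,amin=30,show=0):
    h=cv2.cvtColor(im[n],cv2.COLOR_BGR2HSV);m=cv2.inRange(h,np.array(lo),np.array(hi))
    k,_,st,c=cv2.connectedComponentsWithStats(m)
    return [(c[i].round(1),st[i][4]) for i in range(1,k) if st[i][4]>amin]
def tri(a,b):
    P=[]
    for n,u in(("top",a),("side",b)):
        c,T=cam(n);d=T[:3,:3]@np.array([(u[0]-c["cx"])/c["fx"],(u[1]-c["cy"])/c["fy"],1]);d/=np.linalg.norm(d);P.append((T[:3,3],d))
    A=sum(np.eye(3)-np.outer(d,d) for p,d in P);bb=sum((np.eye(3)-np.outer(d,d))@p for p,d in P)
    return np.linalg.solve(A,bb)
E
python3 - <<'E'
from m import *
for n in im:
    for nm,lo,hi in(("yellow",(25,150,120),(35,255,255)),("green",(50,150,60),(75,255,255)),("chip",(3,130,130),(13,255,255))):
        print(n,nm,[(*c,a) for c,a in blobs(n,lo,hi) if a<600])
t=im["top"]
a=cv2.resize(t[170:335,195:425],None,fx=3.4,fy=3.4,interpolation=2);b=cv2.resize(t[215:315,450:535],None,fx=3.4,fy=3.4,interpolation=2);c=cv2.resize(t[250:350,100:180],None,fx=3.4,fy=3.4,interpolation=2)
cv=np.zeros((600,800,3),np.uint8)
a=cv2.resize(t[170:335,195:425],(500,359),interpolation=2);cv[:359,:500]=a
b=cv2.resize(t[215:315,450:535],(297,350),interpolation=2);cv[:350,502:799]=b
c=cv2.resize(t[250:350,100:180],(192,240),interpolation=2);cv[360:,:192]=c
s=im["side"];d=cv2.resize(s[130:200,370:450],(274,240),interpolation=2);cv[360:,200:474]=d
e=cv2.resize(s[335:425,240:345],(280,240),interpolation=2);cv[360:,480:760]=e
cv2.imwrite("pics/c1.png",cv)
E
```

```text
top yellow [(np.float64(132.5), np.float64(315.8), np.int32(183)), (np.float64(342.0), np.float64(346.6), np.int32(165)), (np.float64(297.1), np.float64(352.2), np.int32(169))]
top green [(np.float64(135.5), np.float64(283.2), np.int32(176))]
top chip [(np.float64(579.8), np.float64(68.1), np.int32(52)), (np.float64(431.6), np.float64(75.5), np.int32(219)), (np.float64(578.6), np.float64(76.3), np.int32(44)), (np.float64(307.4), np.float64(79.2), np.int32(34)), (np.float64(487.5), np.float64(82.0), np.int32(35)), (np.float64(411.8), np.float64(106.1), np.int32(68)), (np.float64(197.8), np.float64(118.9), np.int32(106)), (np.float64(414.0), np.float64(124.4), np.int32(59)), (np.float64(283.7), np.float64(128.8), np.int32(39)), (np.float64(524.2), np.float64(134.9), np.int32(58)), (np.float64(187.5), np.float64(144.7), np.int32(41)), (np.float64(570.4), np.float64(142.4), np.int32(34)), (np.float64(492.1), np.float64(148.6), np.int32(36)), (np.float64(558.3), np.float64(147.6), np.int32(43)), (np.float64(513.5), np.float64(150.1), np.int32(62)), (np.float64(403.5), np.float64(154.3), n
[... 2658 characters left out ...]
32(48)), (np.float64(196.1), np.float64(476.4), np.int32(74))]
side yellow [(np.float64(414.1), np.float64(269.0), np.int32(101)), (np.float64(402.4), np.float64(297.4), np.int32(110)), (np.float64(305.0), np.float64(381.7), np.int32(184))]
side green [(np.float64(279.1), np.float64(366.7), np.int32(170))]
side chip [(np.float64(490.3), np.float64(79.0), np.int32(505)), (np.float64(359.6), np.float64(238.9), np.int32(103)), (np.float64(335.5), np.float64(267.0), np.int32(90)), (np.float64(332.9), np.float64(289.7), np.int32(120)), (np.float64(185.4), np.float64(314.8), np.int32(219)), (np.float64(147.1), np.float64(474.2), np.int32(186)), (np.float64(128.0), np.float64(475.2), np.int32(89))]
```

View pics/c1.png

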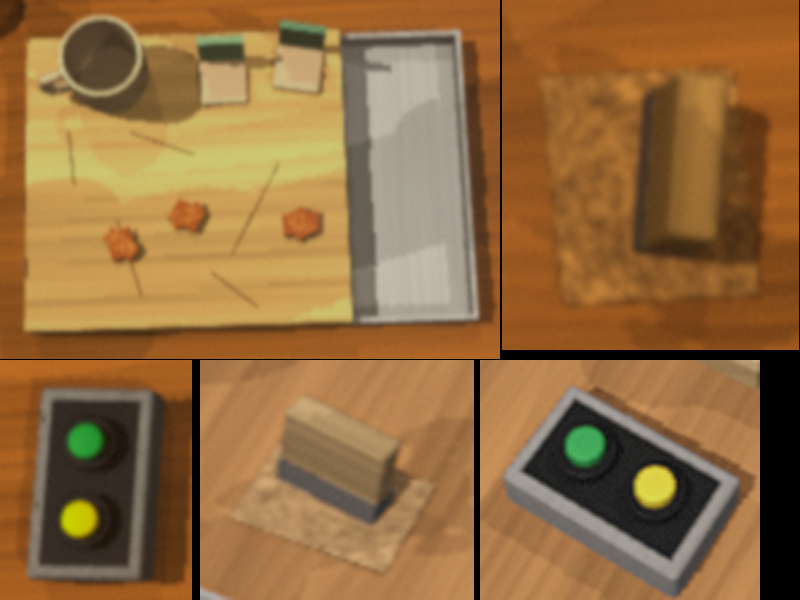

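Run:
```python
from m import *
P=lambda n,l,z:[print(n,k,ray("top",*k,z).round(1)) for k in l]
print("amber",tri((132.5,315.8),(305,381.7)).round(1),"green",tri((135.5,283.2),(279.1,366.7)).round(1))
for a,b in(((250.4,282.2),(332.9,289.7)),((280.7,268.9),(335.5,267)),((333.2,272.3),(359.6,238.9))):print("chip",tri(a,b).round(1),ray("top",*a,54).round(1))
P("scr top",[(500.9,235.6),(514.7,237.3),(511,284.1),(497.2,283.6)],74)
P("scr bot",[(491.8,242),(488.6,286.4)],4)
P("plank",[(207.9,187),(352.3,185.2),(206.5,321.7),(357.8,318)],45)
P("tray",[(406,184.5),(414,316)],30)
P("pad",[(462,236),(516,235),(468,302),(523,299)],4)
P("tilefoot",[(289,217),(308,217),(322,210),(341,213)],50)
P("mug",[(242,215)],60)
```

```text
amber [463.9 332.9  58.4] green [523.8 328.4  57. ]
chip [515.7 115.9  49.4] [516.1 115.7  54. ]
chip [538.3  58.4  48.5] [538.2  58.2  54. ]
chip [526.3 -40.1  48. ] [526.6 -39.7  54. ]
scr top (500.9, 235.6) [ 576.  -354.7   74. ]
scr top (514.7, 237.3) [ 571.4 -379.9   74. ]
scr top (511, 284.1) [ 484.7 -362.5   74. ]
scr top (497.2, 283.6) [ 486.9 -337.4   74. ]
scr bot (491.8, 242) [ 578.1 -358.1    4. ]
scr bot (488.6, 286.4) [ 490.6 -341.8    4. ]
plank (207.9, 187) [708.2 194.   45. ]
plank (352.3, 185.2) [697. -87.  45.]
plank (206.5, 321.7) [447.9 200.1  45. ]
plank (357.8, 318) [440.  -80.6  45. ]
tray (406, 184.5) [ 697.5 -194.1   30. ]
tray (414, 316) [ 439.2 -187.6   30. ]
pad (462, 236) [ 593.3 -300.5    4. ]
pad (516, 235) [ 589.7 -407.6    4. ]
pad (468, 302) [ 462.4 -298.6    4. ]
pad (523, 299) [ 462.6 -405.6    4. ]
tilefoot (289, 217) [638.5  38.6  50. ]
tilefoot (308, 217) [636.6   2.3  50. ]
tilefoot (322, 210) [649.  -25.3  50. ]
tilefoot (341, 213) [641.2 -61.4  50. ]
mug (242, 215) [644.6 127.3  60. ]
```

Checks against the given sizes: the keys come out 60 mm apart, plank edges 258 x 281, block top 88 x 25. All three chips fit in one 90 mm block sweep. Next I go over the amber key with the fingers shut.

```bash
python3 -m crank '[0,-28.9,-43.3,0, 0,-28.9,-43.3,0, 0,-28.9,-43.3,0, 0,-28.9,-43.3,0, 0,-28.9,-43.3,0, 0,-28.9,-43.3,0, 0,-28.9,-43.3,0, 0,-28.9,-43.3,0, 0,-28.9,-43.3,0, 0,-76.3,-56.4,0, 0,-76.3,-56.4,0, 0,-76.3,-56.4,0, 0,-76.3,-56.4,0, 0,-76.3,-56.4,0, 0,-76.3,-56.4,0, 0,-76.3,-56.4,0, 9,-76.3,-56.4,0, 9,-76.3,-56.4,0, 9,-76.3,-56.4,0]' 0 20
python3 - <<'E'
from h import *
print(tool().round(3), proj("wrist",[464,333,58]),proj("wrist",[524,328.4,58]))
snap("wrist","w1.png")
E
```

```text
time: 2.48
ee_pos: [463.3, 332.4, 312.0]
orientation: [-0.165, -0.686, -0.163, 0.69]
contact_force: [-0.7, 0.7, 0.8]
opening: 0.0
[[-5.00000e-03  4.51000e-01 -8.92000e-01  4.63295e+02]
 [-3.00000e-03 -8.92000e-01 -4.51000e-01  3.32421e+02]
 [-1.00000e+00  1.00000e-03  6.00000e-03  3.12014e+02]
 [ 0.00000e+00  0.00000e+00  0.00000e+00  1.00000e+00]] [322.33317584 244.07715277] [381.03825865 152.69851024]
```

View pics/w1.png

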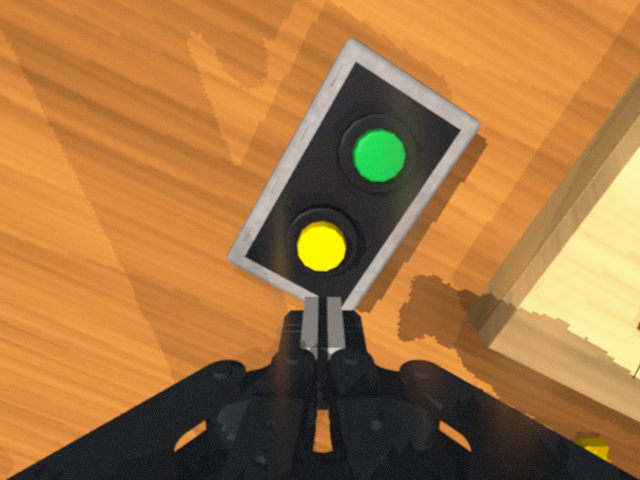

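The amber key is at (321,246) and green at (380,155), both within about 2 px of prediction. The fingers are shut above amber, so I press down now.

```bash
python3 -m crank '[4,0,0,0, 7.6,0,0,0, 8.1,0,0,0, 8.4,0,0,0, 8.6,0,0,0, 8.7,0,0,0, 8.7,0,0,0]'
```

```text
time: 3.4
ee_pos: [465.2, 331.7, 229.4]
orientation: [0.163, 0.689, 0.163, -0.687]
contact_force: [-0.7, -3.9, 12.3]
opening: 0.1
```

```bash
python3 -m crank '[0.2,0,0,0, 0.2,0,0,0]'; python3 -m crank '[0.2,0,0,0, 0.2,0,0,0]'
```

```text
time: 3.65
ee_pos: [465.1, 331.7, 229.1]
orientation: [0.163, 0.689, 0.163, -0.687]
contact_force: [-4.3, -7.7, 32.7]
opening: 0.0
time: 3.9
ee_pos: [465.1, 331.7, 228.7]
orientation: [0.163, 0.69, 0.163, -0.686]
contact_force: [-8.8, -10.7, 51.9]
opening: -0.2
```

The key hit its hard stop at z≈229 and force rose from 12 to 52 N, so amber is fully down. I release it and press green the same way.

```bash
python3 -m crank '[-1.5,0,0,0, -4,0,0,0, -4,0,0,0, -4,3.1,-5.1,0, -4,3.1,-5.1,0, -4,3.1,-5.1,0, -1.6,3.1,-5.1,0, -0.9,3.1,-5.1,0, -0.5,3.1,-5.1,0, -0.2,3.1,-5.1,0, -0.2,3.1,-5.1,0, -0.2,3.1,-5.1,0]'
```

```text
time: 5.4
ee_pos: [522.4, 327.4, 229.0]
orientation: [-0.163, -0.688, -0.164, 0.688]
contact_force: [-12.1, -5.9, 35.1]
opening: 0.0
```

Green also bottomed at the same height, with 35 N. Next I release it and go over the scraper with the fingers open.

```bash
python3 -m crank '[-3,0,0,0, -9,0,0,0, -13,3,1.5,0, -13,61.8,30.4,0.66, -13,61.8,30.4,0.66, -13,61.8,30.4,0.66, -13,61.8,30.4,0.66, -13,61.8,30.4,0.66, -13,61.8,30.4,0.66, -13,61.8,30.4,0.66, -13,61.8,30.4,0.66, -13,61.8,30.4,0.66, -13,61.8,30.4,0.66, -13,61.8,30.4,0.66, -13,61.8,30.4,0.66,-13,61.8,30.4,0.66,-13,61.8,30.4,0.66]' 6 40
python3 - <<'E'
from h import *
print(tool().round(3), proj("wrist",[530.5,-361,74]))
snap("wrist","w2.png")
E
```

```text
time: 7.52
ee_pos: [530.3, -360.0, 355.9]
orientation: [-0.068, 0.704, -0.068, -0.704]
contact_force: [0.3, -0.2, 0.4]
opening: 60.4
[[ 0.00000e+00 -1.91000e-01 -9.82000e-01  5.30344e+02]
 [ 1.00000e-03 -9.82000e-01  1.91000e-01 -3.59974e+02]
 [-1.00000e+00 -1.00000e-03 -0.00000e+00  3.55943e+02]
 [ 0.00000e+00  0.00000e+00  0.00000e+00  1.00000e+00]] [324.41530731 232.50490404]
```

View pics/w2.png

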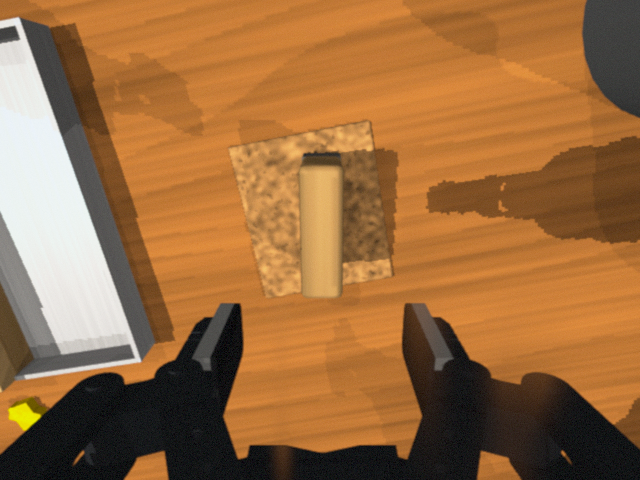

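The block top spans columns 300–342 and rows 165–297, centred between the fingers at (321,231) to about 1 mm and aligned with them. I descend, grasp and lift.

```bash
python3 -m crank '[5,0,0,0, 10,0,0,0, 13.5,0,0,0, 14.9,0,0,0, 14.9,0,0,0]'; python3 -m crank '[0,0,0,0, 0,0,0,0, 0,0,0,0, 0,0,0,0, 0,0,0,0]' 1.5 60;  python3 -m crank '[-4,0,0,0, -9,0,0,0, -12,0,0,0, -12,0,0,0]'
```

```text
time: 8.2
ee_pos: [530.1, -361.1, 206.6]
orientation: [0.068, -0.704, 0.068, 0.704]
contact_force: [0.4, -0.9, -0.1]
opening: 59.9
time: 8.82
ee_pos: [530.3, -361.8, 208.3]
orientation: [-0.068, 0.705, -0.069, -0.703]
contact_force: [0.7, 1.0, 7.6]
opening: 27.3
time: 9.32
ee_pos: [530.2, -362.0, 329.9]
orientation: [-0.068, 0.706, -0.069, -0.702]
contact_force: [0.0, -0.3, -2.6]
opening: 27.2
```

```bash
python3 -m crank '[0,-51,10,-0.16, 0,-51,10,-0.16, 0,-51,10,-0.16, 0,-51,10,-0.16, 0,-51,10,-0.16, 0,-51,10,-0.16, 0,-51,10,-0.16, 0,-51,10,-0.16, 0,-51,10,-0.16, 0,-51,10,-0.16, 4,-51,10,-0.16, 6,-51,10,-0.16, 6,-51,10,-0.16]'
python3 - <<'E'
from h import *
print(tool().round(3))
snap("wrist","w3.png");snap("side","s3.png",(220,170,440,350),3)
E
```

```text
time: 10.95
ee_pos: [529.8, 155.8, 265.2]
orientation: [0.012, -0.706, 0.014, 0.708]
contact_force: [0.2, -0.5, -1.0]
opening: 27.3
[[-3.00000e-03 -3.70000e-02 -9.99000e-01  5.29753e+02]
 [-2.00000e-03 -9.99000e-01  3.70000e-02  1.55801e+02]
 [-1.00000e+00  2.00000e-03  3.00000e-03  2.65179e+02]
 [ 0.00000e+00  0.00000e+00  0.00000e+00  1.00000e+00]]
```

View pics/s3.png

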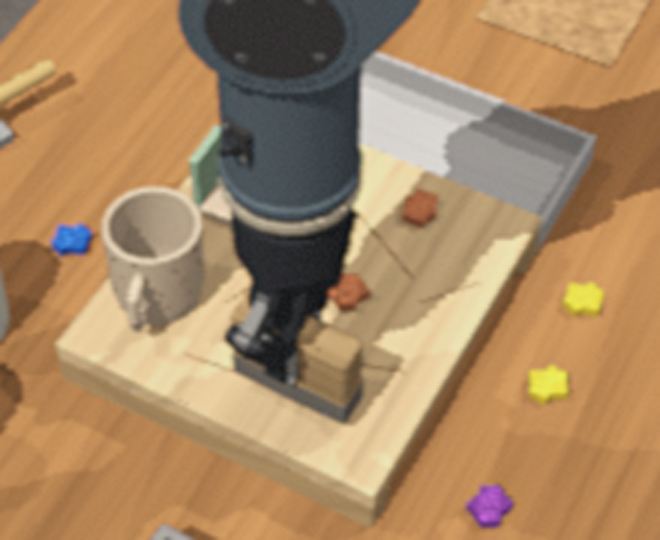

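View pics/w3.png

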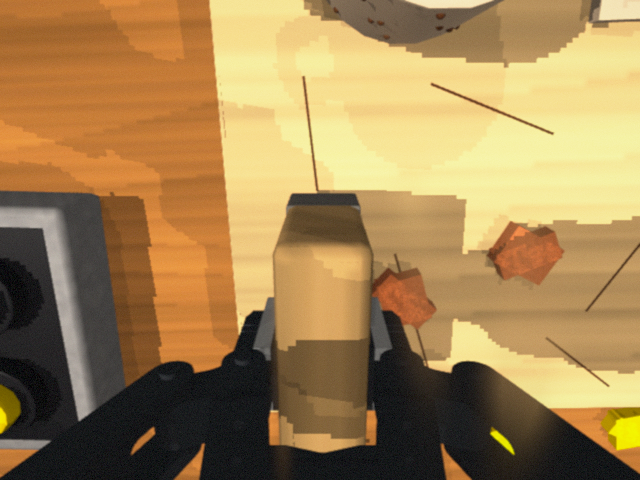

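The block is held upright on the clear +y end of the plank, clear of the mug. Chip 1 is just ahead at (405,297), chip 2 at (526,253), and chip 3 is further along at (420,207) in the side crop. I lower the block to find contact.

```bash
python3 -m crank '[0.8,0,0,0, 1.4,0,0,0, 1.5,0,0,0, 1.5,0,0,0]'; python3 -m crank '[0.1,0,0,0, 0.1,0,0,0]';python3 -m crank '[0.1,0,0,0, 0.1,0,0,0]'
```

```text
time: 11.55
ee_pos: [530.1, 158.2, 251.7]
orientation: [0.012, -0.707, 0.012, 0.707]
contact_force: [-0.7, 0.0, -0.8]
opening: 27.5
time: 11.8
ee_pos: [530.1, 158.2, 250.8]
orientation: [-0.012, 0.707, -0.012, -0.707]
contact_force: [0.1, -1.1, -1.7]
opening: 27.8
time: 12.05
ee_pos: [530.1, 158.1, 249.6]
orientation: [0.012, -0.707, 0.012, 0.707]
contact_force: [0.0, -0.1, -1.6]
opening: 27.4
```

```bash
python3 -m crank '[0.1,0,0,0, 0.1,0,0,0]'; python3 -m crank '[0.1,0,0,0, 0.1,0,0,0]'
```

```text
time: 12.3
ee_pos: [530.1, 158.1, 249.3]
orientation: [-0.012, 0.707, -0.012, -0.707]
contact_force: [-3.4, -1.2, 7.3]
opening: 27.4
time: 12.55
ee_pos: [530.0, 158.1, 249.3]
orientation: [-0.012, 0.707, -0.012, -0.707]
contact_force: [-7.0, -2.3, 19.8]
opening: 27.3
```

Contact is at TCP z≈249.3. I back off about 1 mm and sweep slowly towards the tray.

```bash
python3 -m crank '[-0.25,0,0,0, -0.25,0.8,0,0, -0.25,1.8,0,0, -0.25,2.8,0,0, -0.25,3.8,0,0, -0.25,4.8,0,0, -0.25,5.8,0,0, -0.25,6.8,0,0, -0.25,7.8,0,0, -0.25,8.8,0,0, -0.25,9.8,0,0, -0.25,10.8,0,0, -0.25,11.8,0,0, -0.25,12.8,0,0, -0.25,13.8,0,0, -0.25,14.8,0,0, -0.25,15.8,0,0, -0.25,16.8,0,0, -0.25,16.8,0,0]'
python3 - <<'E'
from h import *
print(tool().round(3))
bot.read_camera("top")
snap("side","s4.png",(220,150,440,330),3)
snap("wrist","w4.png")
a=cv2.imread("pics/s4.png");b=cv2.imread("pics/w4.png");cv2.imwrite("pics/c4.png",np.hstack([cv2.resize(a,(400,327)),cv2.resize(b,(400,327))]))
E
```

```text
time: 14.92
ee_pos: [524.3, -10.8, 250.2]
orientation: [0.013, -0.707, 0.013, 0.707]
contact_force: [-0.0, -0.0, -1.3]
opening: 27.3
[[-0.00000e+00 -3.60000e-02 -9.99000e-01  5.24339e+02]
 [-0.00000e+00 -9.99000e-01  3.60000e-02 -1.07660e+01]
 [-1.00000e+00  0.00000e+00  0.00000e+00  2.50216e+02]
 [ 0.00000e+00  0.00000e+00  0.00000e+00  1.00000e+00]]
```

View pics/c4.png

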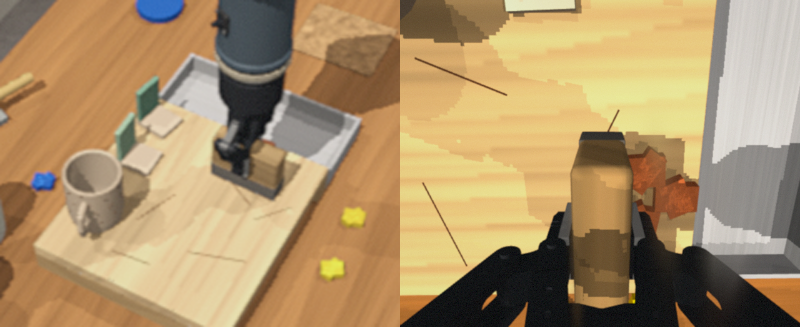

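The wrist view shows the chips bunched at (645,168)–(680,200) ahead of the block and within its width, with none left behind. I continue over the edge.

```bash
python3 -m crank '[0,0.8,0,0, 0,1.6,0,0, 0,2.4,0,0, 0,3.2,0,0, 0,4,0,0, 0,4.8,0,0, 0,5.6,0,0, 0,6.4,0,0, 0,7.2,0,0, 0,8,0,0, 0,8.8,0,0, 0,8.8,0,0, -2,8.8,0,0, -7,8.8,0,0, -9,8.8,0,0, -9,4.8,0,0, -9,-1,0,0, -9,-3,0,0, -9,-3,0,0]'
python3 - <<'E'
from h import *
print(tool().round(3))
snap("side","s5.png",(260,160,440,310),3)
snap("wrist","w5.png")
a=cv2.imread("pics/s5.png");b=cv2.imread("pics/w5.png");cv2.imwrite("pics/c5.png",np.hstack([cv2.resize(a,(400,333)),cv2.resize(b,(400,333))]))
E
```

```text
time: 17.45
ee_pos: [525.3, 22.4, 340.2]
orientation: [0.011, -0.707, 0.01, 0.707]
contact_force: [0.3, -0.9, -1.5]
opening: 27.3
[[-0.00000e+00 -3.00000e-02 -1.00000e+00  5.25310e+02]
 [ 1.00000e-03 -1.00000e+00  3.00000e-02  2.24030e+01]
 [-1.00000e+00 -1.00000e-03  0.00000e+00  3.40191e+02]
 [ 0.00000e+00  0.00000e+00  0.00000e+00  1.00000e+00]]
```

View pics/c5.png

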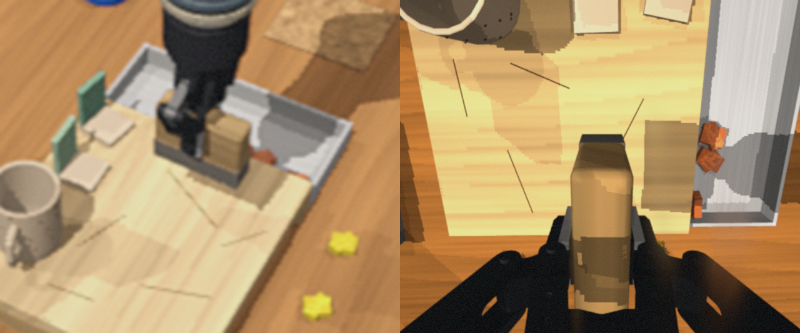

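Three chips appear to be in the tray at (712,135), (710,158) and (697,205), and the plank is clear. The last one is close under the edge, so I'll check it from the far side on the way back.

```bash
python3 -m crank '[0,6,-0.5,0, 0,12,-1,0, 0,18,-1.6,0, 0,21,-1.6,0, 0,21,-1.6,0,0,21,-1.6,0]'
python3 - <<'E'
from h import *
print(tool().round(3))
snap("wrist","w6.png");snap("side","s6.png",(280,160,440,290),3)
a=cv2.imread("pics/s6.png");b=cv2.imread("pics/w6.png");cv2.imwrite("pics/c6.png",np.hstack([cv2.resize(a,(370,300)),cv2.resize(b[:,:420],(420,480))[:300]]) if 0 else np.hstack([cv2.copyMakeBorder(a,0,90,0,0,0)[:480,:380],b[:480,:420]]))
E
```

```text
time: 18.3
ee_pos: [533.9, -190.4, 340.1]
orientation: [0.013, -0.707, 0.012, 0.707]
contact_force: [1.1, -0.1, -1.4]
opening: 27.3
[[-0.00000e+00 -3.50000e-02 -9.99000e-01  5.33858e+02]
 [ 1.00000e-03 -9.99000e-01  3.50000e-02 -1.90411e+02]
 [-1.00000e+00 -0.00000e+00  0.00000e+00  3.40068e+02]
 [ 0.00000e+00  0.00000e+00  0.00000e+00  1.00000e+00]]
```

View pics/c6.png

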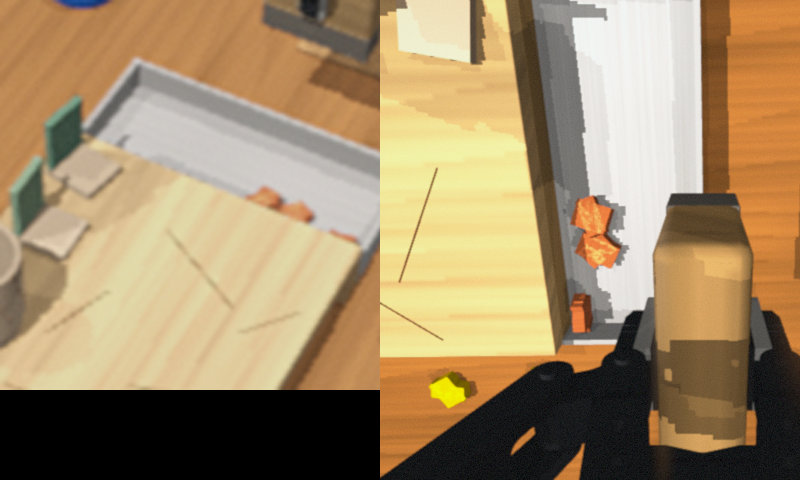

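All three chips are in the tray: two flat at (592,215) and (600,250), one on its edge inside the front wall at (581,313). The tiles are unmoved. Next the block goes back to the pad.

```bash
python3 -m crank '[0,6,0,0.16, 0,12,-0.1,0.16, 0,17,-0.2,0.16, 0,17,-0.2,0.16, 5,17,-0.2,0.16, 10,17,-0.2,0.16, 12,17,-0.2,0.16, 12.7,17,-0.2,0.16, 12.9,17,-0.2,0.16, 12.9,17,-0.2,0.16]'; python3 -m crank '[0.2,0,0,0, 0.2,0,0,0]'
```

```text
time: 19.65
ee_pos: [530.9, -360.0, 212.3]
orientation: [-0.068, 0.704, -0.069, -0.703]
contact_force: [-0.6, -0.3, -0.6]
opening: 27.3
time: 19.9
ee_pos: [530.4, -360.2, 209.6]
orientation: [-0.068, 0.704, -0.069, -0.704]
contact_force: [-0.7, -0.3, -2.0]
opening: 27.0
```

```bash
python3 -m crank '[0.1,0,0,0, 0.1,0,0,0]'; python3 -m crank '[0.1,0,0,0, 0.1,0,0,0]'
```

```text
time: 20.15
ee_pos: [530.4, -360.3, 208.4]
orientation: [-0.069, 0.704, -0.069, -0.704]
contact_force: [-1.2, 0.9, 1.5]
opening: 27.4
time: 20.4
ee_pos: [530.3, -360.2, 208.3]
orientation: [-0.069, 0.704, -0.069, -0.704]
contact_force: [-4.2, 1.6, 11.8]
opening: 27.4
```

Contact at z 208.3, the same height as at the pick. I relax slightly, open and retreat upwards, then look.

```bash
python3 -m crank '[-0.1,0,0,0, -0.1,0,0,0]'; python3 -m crank '[0,0,0,0, 0,0,0,0, 0,0,0,0, 0,0,0,0, 0,0,0,0]' 6 20; python3 -m crank '[-4,0,0,0, -9,0,0,0, -15,0,0,0, -20,0,0,0, -20,8,20,0,-20,8,20,0,-20,8,20,0,-20,8,20,0,-20,8,20,0]'
python3 - <<'E'
from h import *
snap("top","t7.png",(190,160,540,370),2.2)
t=cv2.imread("pics/t7.png");snap("side","s7.png",(220,130,450,330),1);s=cv2.imread("pics/s7.png")
cv=np.zeros((600,770,3),np.uint8);t=cv2.resize(t,(770,400)) if 0 else cv2.resize(t,(650,390));cv[:390,:650]=t;cv[392:592,:230]=s;w=cv2.imread("pics/raw_s7.png")[130:200,370:450];cv[392:592,240:469]=cv2.resize(w,(229,200))
cv2.imwrite("pics/c7.png",cv);o=bot.get_obs();print(o["time"],o["contact_force"])
E
```

```text
time: 20.65
ee_pos: [530.4, -360.2, 208.4]
orientation: [-0.069, 0.704, -0.069, -0.704]
contact_force: [-2.3, 0.4, 4.8]
opening: 27.2
time: 21.28
ee_pos: [530.4, -360.2, 208.2]
orientation: [0.069, -0.704, 0.069, 0.704]
contact_force: [-0.4, 0.1, 0.4]
opening: 59.9
time: 22.4
ee_pos: [316.3, -400.7, 408.7]
orientation: [0.07, -0.704, 0.07, 0.704]
contact_force: [0.5, -0.2, 1.2]
opening: 60.1
22.5 [ 0.57291668  0.66476089 -0.32509385]
```

View pics/c7.png

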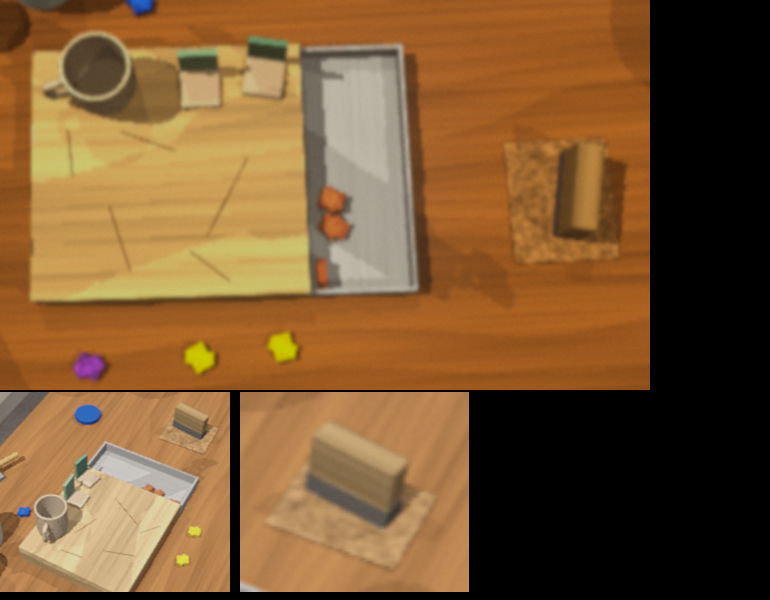

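The block stands upright on its pad, at (580,190) in this view. All three chips are in the tray, at (333,198), (335,226) and (322,272). The mug, tiles and look-alikes are where they started, and the arm is clear, so I hand in.

```bash
python3 -c "
from plant import bot
bot.job_done()"
```

```text
the job is handed in; nothing more can be done
```

The job is done and handed in at about 22.5 s of the 67 s allowed; no verdict was reported.

- **Keys:** I pressed amber, let it up, then did the same with green. Both reached a hard stop at the same height. Peak wrist force was about 52 N on amber and 35 N on green. I took the keys as fully down from the force and height readings, since key travel can't be read directly.
- **Wipe:** One sweep of the block, about 1 mm above the plank, pushed all three chips over the edge. The fingertips stayed roughly 30 mm above the block's underside.
- **Last checks:** The final top and side pictures show all three chips inside the tray. Two lie flat, and one rests on its edge by the front wall. The block stands upright on the cork pad, released, with the arm clear and the force reading near zero. The mug, tiles and look-alikes look unmoved by eye; I did not re-measure them. No check failed or disagreed.

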